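Return the backup drive to its bay and hold the dock's key switch turned

ROBOT

A 6-joint arm with a two-finger parallel gripper is mounted at the origin on the work surface. World frame = base frame: x ahead of the robot, y to its left, z up, the work surface at z = 0. Lengths are in m, angles in rad, forces in N, time in s.
With the tool pointing down it reaches from about 0.15 to 0.775 m from the base axis. Payload 6.1 kg.
Tool frame: the origin (TCP) lies midway between the tips of the shut fingers; the grasp point (between the pads) lies 19 mm behind it (grip_depth is the distance from the TCP to the grasp point, in m); z points along the fingers, y is the line along which they close (so a half turn about z gives the same grasp; the last joint's range is limited). The gripper opens to 85 mm and grips with 20 to 120 N. Pads are 22 mm wide; open, the fingers measure 114 mm over their backs; the gripper's body (76 mm by 85 mm) begins 54 mm behind the grasp point. The pads swing forward as they close: fully open they stand 13 mm farther back than shut.
Start: joints at [-1.132, 0.126, -0.04, 1.405, 0, 1.571], TCP at [0.223, -0.475, 0.231] pointing down, gripper open.
Joint ranges: [-2.72, 2.72], [-0.95, 1.95], [-1.27, 1.35], [-1.78, 2.02], [-1.46, 1.47], [-3.14, 3.14]. Speed limits (rad/s): [2.39, 2.39, 3.01, 3.14, 3.14, 3.14].

INTERFACE

Orientations are given as a 3x3 rotation matrix whose columns are the frame's x, y, z axes.
In Python, from rig import * gives the robot as it stands.
- The arm moves only by the tool carry_out, never from a script. Its arguments are lists of equal length, an entry for each row: "fingers": the opening, from -1 (shut) to 1 (fully open); "linear": the shift along the tool's x, y, z as a fraction of full scale, a list of three; "rotation": the turn, a rotation vector about the tool's x, y, z as a fraction of full scale, a list of three. In form: {"fingers": [fingers, ...], "linear": [[dx, dy, dz], ...], "rotation": [[ax, ay, az], ...]}. A call has 1 to 10 rows; each row is the pose to reach, as a shift and turn from the pose commanded when the call began, along the tool's axes at that moment; what a row does not reach only later rows make up. Full scale, the value 1, is 200 mm for a shift and 30 degrees for a turn. A row lasts 1/10 s, in which the tool goes at most 50 mm and 8.59 degrees, less where a joint would pass 70% of its speed; a pose out of reach is approached as far as the arm can. A call with a number of a shift or a turn outside -1 to 1 is refused whole. A call with a gripper value outside its range is refused whole. The fingers move at their own pace and stop on an object; "force" is the grip in N (left out, the last holds). Time passes only in rows, so rows that repeat a pose let the fingers close. It gives the time, the measured TCP pose, the force, the opening and the grip force at its end, in the units of the state.
- state(): the state, without advancing time (a new reading comes with each control period).
- read_camera(name): name is "scene" or "top" or "wrist"; returns (picture, depth): 400x640x3 uint8, blue, green, red; 400x640 float32, m along the optical axis (not along the pixel's ray), 0 where there is no reading.
- calibration(name): a dict with "camera_matrix" (3x3 intrinsics, pixels), "k1" (the pictures are not rectified: a ray, as slopes to the right and down, at radius r is drawn at 1 + k1 r^2 times it, then the intrinsics apply), "world_from_camera" (4x4, takes a point from camera to world coordinates). Camera axes: x right, y up, looking along -z (the intrinsics and any distortion apply to the point x, -y, -z); pixel columns grow to the right and rows downward; lengths in m; the calibration is good to about 2 mm. A picture is of the moment at which its call begins: read the wrist's pose just before it. calibration takes no time and is no camera call; for the wrist camera it gives the pose at the moment of the call.
- sign_off(): hands the job in; it is judged then, once.
Trained networks look in the newest picture that a camera, given by its name, has taken for a name from the list of things; names that differ only in an ending like _2 or _b are one class to them, and where a whole thing is asked for, a point or a joint stands for the part that bears it (a point fixed in the world has none). Each returns a list of dicts, best first, with "score" (0 to 1); they miss things now and then, are a little off and sometimes report something else, mostly with a low value. They report only what shows in the picture. A call takes as long as a camera call. They do not tell look-alikes from the thing itself.
- find_in(thing, camera): "extent" ([centre column, centre row, width, height] in pixels, round what is visible of it).
- outline_of(thing, camera): "mask" (400x640 bool, what is visible of it) and "extent" ([centre column, centre row, width, height] in pixels, round what is visible of it).
The state is a dict: "t": time; "joint_positions": joint angles; "joint_vel": joint speeds; "joint_efforts": joint torques, N m; "tool_pos": TCP position; "ee_rot": TCP orientation; "wrist_force": force on the tool from outside, world axes, zero at the start; "ft_torque": the same for the moment, N m; "opening": finger opening in m; "grasp_force": force on a finger pad.
Only numpy, scipy, OpenCV 4.12 (cv2) and the standard library are available. Lean on these libraries where they do the work, as an engineer would, in place of code of your own. Each camera call takes 0.05 s, during which the arm holds its last target. There are 200 camera calls.

TASK

Put the loose black drive cartridge back upright into its own bay of the aluminium drive dock (the bay it fits, not the wide one), fully down, and let go of it. Then take the key from its wooden stand, push it all the way home into the dock's lock, easing it past the sticky pins, and only then turn it a quarter turn clockwise (seen from above). The switch springs back, so finish while still gripping the key and holding it turned; leave the other things on the desk where they are.

Things in the scene. Friction and masses are not known exactly. Their poses are not given: they have to be found in the camera images.
- cartridge_mid (a point): Loose drive cartridge: plain black block, 72 mm long (its x) by 26 thick (its y) by 80 tall, about 0.2 kg, standing upright on the desk. The point is its centre, 40 mm up. Seated, it is 25 mm deep in the bay and 55 mm stand out, so grip it across its thickness in the upper part, about 20 mm above the point. Either way round will do.
- dock: Drive dock, fixed aluminium block 110 (x) by 224 (y) by 50 mm, origin under its centre, x and y its sides. Along its y: the brass lock at -82 mm, the cartridge's own bay at -27, a wider 46 mm bay that stays empty at +27, and at +75 a slim grey drive in its own bay, standing 55 mm above the deck.
- bay (a point): The cartridge's own bay in the dock: a pocket open at the top, 76 mm (x) by 30 mm (y), 25 mm deep, with a 3 mm chamfer round its mouth. The point is the centre of its floor, 25 mm above the desk; a seated cartridge's centre is 40 mm above it. x, y as the dock's.
- key_head (a point): Key, upright in its stand, blade down; about 35 g. Black head 36 mm wide (x), 12 thick (y), 42 tall; the point is the head's centre, 55 mm above the desk at the start. Below the head a round steel collar 26 mm across, its underside 25 mm below the point; then the blade, 11 (x) by 5 (y) mm, 26 mm long. The blade is symmetrical: it goes in either way round (half a turn about z).
- key_tip (a point): Tip of the key's blade, on the key's axis, 51 mm below the centre of its head. The last 5 mm of the blade taper to 2.4 mm thick.
- key_stand: Fixed wooden block 64 (x) by 48 (y) by 30 mm, origin under its centre; the key's blade stands loosely in its slot and the collar rests on its top. Lift the key at least 30 mm to clear it. Its x is the key's x.
- lock_mouth (a point): Centre of the top face of the round brass lock cylinder, 54 mm above the desk, 35 mm across, axis upright; turns with it. Keyway: slot 12.2 (x) by 6.2 (y) mm with a 3 mm chamfer, so at rest the blade's 11 mm side lies along this x (the dock's x). Key home: collar on this face, tip 26 mm below it, head's centre 25 mm above it.
- lock (a joint): Angle of the lock cylinder (rad): 0 at rest, growing clockwise from above, stop at 1.65; turned: above 1.25. A spring of 0.06 N m/rad turns it back. The blade has about 0.1 rad of play. Two sticky spring pins poke into the keyway from the sides, 11 and 18 mm down; passing them takes 5 to 20 N of push, and small turns to and fro of 0.1 rad ease the worst sticking.
- jar_mid (a point): Bystander: small glass jar with a steel lid, 54 mm across, 75 mm tall; the point is its centre.
- mug_mid (a point): Bystander: mug, 80 mm across, 90 mm tall, with a handle; the point is its centre.
- stapler_mid (a point): Bystander: stapler 140 mm long, 34 mm wide, 48 mm tall; the point is 24 mm up.
- wrist_rest_mid (a point): Bystander: black silicone wrist rest block, 75 by 180 by 20 mm; the point is its centre.
Things that resemble listed ones, but are neither listed nor needed, are in the scene too. Leave any pink or turquoise look-alike of the part that bears key_head alone. Leave any green look-alike of the part that bears cartridge_mid alone.

How it is judged:
By the outcome, as a careful person would: the job done as asked, in the order asked, and still so for the second after the job is handed in, while the arm keeps its last pose, push and grip.
It also fails if it takes over 61 s, if anything falls off the work surface, if the arm or the gripper's body presses on something with over 40 N, if the wrist force passes 120 N, or if a joint passes its speed limit or range.

## Working session

There is one attempt and no reset: what is moved stays moved. The work goes in short steps, Python scripts to look and compute and a tool call to move; the robot and the scene stay as the last step left them, time stands still between calls to the robot, and variables do not carry over. Pictures are saved under pics/ and viewed, at most 10 in all, crops included, and the job is handed in when it is done.

Besides the shell and the picture viewer there is one more tool, called by a JSON object that holds its "fn" and its "kwargs", one argument or row to a line. carry_out: Moves the arm, as the interface text tells. Its arguments: {"type":"object","properties":{"fingers":{"type":"array","items":{"type":"number"}},"linear":{"type":"array","items":{"type":"array","items":{"type":"number","minimum":-1,"maximum":1}}},"rotation":{"type":"array","items":{"type":"array","items":{"type":"number","minimum":-1,"maximum":1}}},"force":{"type":"number"}},"required":["fingers","linear","rotation"]}

```bash
mkdir -p pics
cat > h.py <<'E'
from rig import *
import numpy as np, cv2
def pix2ray(c,u,v):
    K=np.array(c["camera_matrix"]);T=np.array(c["world_from_camera"]);k=c["k1"]
    xd=(np.asarray(u,float)-K[0,2])/K[0,0];yd=(np.asarray(v,float)-K[1,2])/K[1,1]
    x,y=xd,yd
    for _ in range(15):
        s=1+k*(x*x+y*y);x=xd/s;y=yd/s
    return np.stack([x,-y,-np.ones_like(x)],-1)@T[:3,:3].T,T[:3,3]
def cloud(c,d,mask):
    v,u=np.nonzero(mask&(d>0));r,o=pix2ray(c,u,v)
    return o+r*d[v,u][:,None]
def proj(c,P):
    T=np.array(c["world_from_camera"]);K=np.array(c["camera_matrix"])
    p=(np.asarray(P)-T[:3,3])@T[:3,:3];x=p[...,0]/-p[...,2];y=-p[...,1]/-p[...,2]
    s=1+c["k1"]*(x*x+y*y);return np.stack([K[0,0]*x*s+K[0,2],K[1,1]*y*s+K[1,2]],-1)
E
python3 - <<'E'
from h import *
s=state();print(s)
for n in("scene","top"):
    p,d=read_camera(n);c=calibration(n);cv2.imwrite(f"pics/{n}0.png",p);np.savez(f"{n}0.npz",p=p,d=d)
    print(n,np.round(np.array(c["world_from_camera"]),3).tolist(),c["camera_matrix"],c["k1"])
    for t in("cartridge_mid","dock","key_head","key_stand","lock","jar_mid","mug_mid","stapler_mid","wrist_rest_mid"):
        for o in outline_of(t,n)[:4]:
            m=o["mask"];P=cloud(c,d,m)
            if len(P)<5: continue
            print(t,round(o["score"],2),np.round(o["extent"]),"med",np.round(np.median(P,0),3),"zmax",np.round(np.percentile(P[:,2],97),3),p[m].mean(0).round())
E
```

```text
{'t': 0.0, 'joint_positions': array([-1.13200895e+00,  1.26404317e-01, -4.06297646e-02,  1.40540612e+00,
       -9.62060728e-06,  1.57080897e+00]), 'joint_vel': array([-1.14272400e-03, -1.18042022e-03, -2.72228066e-04,  2.99155494e-04,
        7.60197939e-05, -1.39073925e-05]), 'joint_efforts': array([ 4.71155181e-04, -4.35916150e+01,  3.52922058e+01,  1.74271152e-02,
       -7.81991525e-05, -1.09227409e-05]), 'tool_pos': array([ 0.22286177, -0.47488795,  0.23050576]), 'ee_rot': array([[ 9.05272868e-01,  4.24830006e-01, -7.07094594e-04],
       [ 4.24830594e-01, -9.05271652e-01,  1.48405550e-03],
       [-9.64138532e-06, -1.64387059e-03, -9.99998649e-01]]), 'wrist_force': array([ 0.26459788, -0.16451541, -0.28050271]), 'ft_torque': array([ 0.03734207,  0.05136832, -0.01228891]), 'grasp_force': 0.0, 'opening': 0.08539312269454528}
scene [[-0.44, -0.705, 0.556, 1.166], [0.898, -0.333, 0.288, 0.357], [-0.017, 0.626, 0.779, 0.912], [0.0, 0.0, 0.0, 1.0]] [[413.53086481   0.         327.64473138]
 [  0.         413.53086481 196.41812362]
 [  0.           0.           1.        ]] -0.074561
[... 2268 characters left out ...]
tand 0.54 [336. 130.  46.  42.] med [0.778 0.006 0.035] zmax 0.091 [124. 102.  77.]
key_stand 0.25 [155. 268.  54.  39.] med [0.436 0.465 0.045] zmax 0.051 [124. 127. 132.]
lock 0.62 [303. 218.  16.  12.] med [0.55  0.095 0.053] zmax 0.057 [113. 195. 229.]
lock 0.6 [374. 249.   8.  10.] med [ 0.472 -0.071  0.073] zmax 0.077 [80. 83. 87.]
jar_mid 0.72 [388. 146.  27.  23.] med [ 0.724 -0.118  0.073] zmax 0.077 [193. 198. 204.]
mug_mid 0.93 [335. 128.  48.  42.] med [0.779 0.007 0.032] zmax 0.091 [122. 102.  78.]
stapler_mid 0.7 [156. 269.  52.  35.] med [0.436 0.463 0.046] zmax 0.051 [127. 130. 133.]
wrist_rest_mid 0.94 [466. 278.  73.  40.] med [ 0.403 -0.301  0.018] zmax 0.022 [45. 48. 50.]
```

View pics/scene0.png

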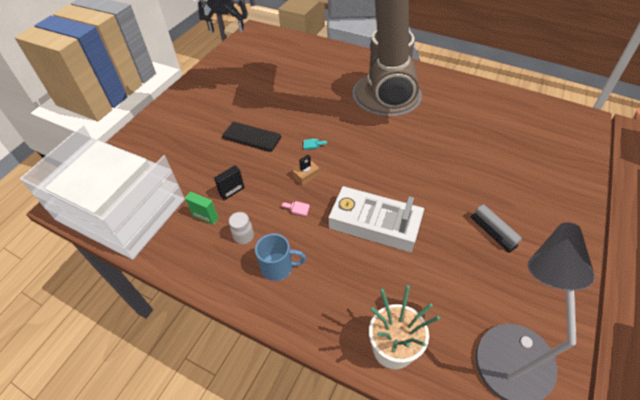

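View pics/top0.png

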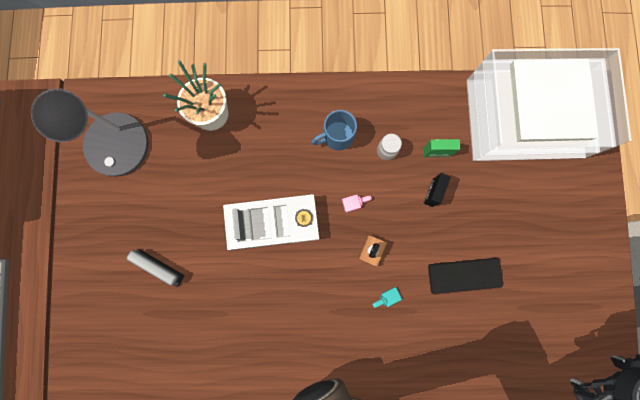

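The scene view shows the black cartridge at (229,182), the key in its stand at (306,168) and the dock at (376,218). In the top view they are at (437,189), (373,250) and (270,221). The green, pink and turquoise look-alikes are separate from these. Next I'll get coarse yaws.

Run:
```python
from h import *
c=calibration("wrist");s=state()
R=s["ee_rot"];T=np.array(c["world_from_camera"])
print("cam in tool",np.round(R.T@(T[:3,3]-s["tool_pos"]),3),np.round(R.T@T[:3,:3],3).tolist(),c["camera_matrix"],c["k1"])
for n in("top","scene"):
    z=np.load(n+"0.npz");d=z["d"];c=calibration(n)
    P=cloud(c,d,np.ones(d.shape,bool))
    def rect(x,y,r,z0,z1):
        Q=P[(np.hypot(P[:,0]-x,P[:,1]-y)<r)&(P[:,2]>z0)&(P[:,2]<z1)]
        print(n,len(Q),cv2.minAreaRect((Q[:,:2]*1000).astype(np.float32)),Q[:,2].mean())
    rect(.613,-.229,.07,.065,.09)
    rect(.613,-.229,.07,.02,.09)
    rect(.54,.18,.2,.044,.053)
    rect(.47,-.07,.06,.02,.034)
    rect(.47,-.07,.06,.06,.09)
```

```text
cam in tool [ 0.075  0.    -0.142] [[0.0, 0.957, 0.29], [1.0, 0.0, -0.001], [-0.001, 0.29, -0.957]] [[286.57392476   0.         319.41353926]
 [  0.         286.57392476 197.56580668]
 [  0.           0.           1.        ]] -0.03704557567590399
top 360 ((616.7578735351562, -234.28778076171875), (27.778759002685547, 73.24778747558594), 68.15904998779297) 0.07824832776509465
top 492 ((616.4869384765625, -234.13742065429688), (27.824804306030273, 73.89868927001953), 68.26366424560547) 0.0685856094263119
top 2599 ((542.947998046875, 177.350341796875), (111.75650787353516, 224.8611297607422), 5.810522079467773) 0.049393172556964404
top 403 ((469.7019348144531, -73.07244110107422), (48.7315673828125, 64.03553771972656), 65.84739685058594) 0.029202552837147632
top 85 ((469.485107421875, -72.83346557617188), (12.255762100219727, 35.15679931640625), 66.01212310791016) 0.07372528205533214
scene 272 ((616.5969848632812, -236.1471405029297), (30.138395309448242, 74.02069854736328), 68.2131576538086) 0.07766842539549715
scene 567 ((616.809814453125, -235.6156768798828), (30.592823028564453, 74.3609390258789), 70.10018157958984) 0.059709163850673194
scene 2051 ((544.6116943359375, 175.5469970703125), (115.29679870605469, 225.7039337158203), 6.24910831451416) 0.049536574598544686
scene 231 ((471.14599609375, -73.72152709960938), (51.135196685791016, 66.49684143066406), 65.17176055908203) 0.02889269699154884
scene 84 ((471.37103271484375, -73.5377197265625), (13.927355766296387, 36.68091583251953), 66.52119445800781) 0.07075471550611316
```

{"fn": "carry_out", "kwargs": {
  "fingers": [1, 1, 1, 1, 1],
  "linear": [
    [0.25, -0.06, 0],
    [0.5, -0.12, 0],
    [0.75, -0.18, 0],
    [1, -0.25, 0],
    [1, -0.25, 0]
  ],
  "rotation": [
    [0, 0, -0.25],
    [0, 0, -0.5],
    [0, 0, -0.75],
    [0, 0, -1],
    [0, 0, -1]
  ]
}}

```text
t: 1.5
tool_pos: [0.386, -0.3419, 0.2313]
ee_rot: [[0.565, 0.825, 0.001], [0.825, -0.565, 0.001], [0.001, 0.0, -1.0]]
wrist_force: [0.3, -0.8, -0.5]
opening: 0.0855
grasp_force: 0.0
```

{"fn": "carry_out", "kwargs": {
  "fingers": [1, 1, 1, 1, 1],
  "linear": [
    [0.2, 0.13, 0],
    [0.4, 0.26, 0],
    [0.6, 0.38, 0],
    [0.8, 0.5, 0],
    [0.8, 0.5, 0]
  ],
  "rotation": [
    [0, 0, -0.25],
    [0, 0, -0.5],
    [0, 0, -0.75],
    [0, 0, -1],
    [0, 0, -1]
  ]
}}

```text
t: 2.0
tool_pos: [0.5602, -0.2688, 0.2295]
ee_rot: [[0.078, 0.997, -0.0], [0.997, -0.078, 0.001], [0.001, -0.0, -1.0]]
wrist_force: [-0.4, -1.2, -0.0]
opening: 0.0855
grasp_force: 0.0
```

{"fn": "carry_out", "kwargs": {
  "fingers": [1, 1, 1, 1],
  "linear": [
    [0.05, 0.07, 0],
    [0.1, 0.14, 0],
    [0.15, 0.21, 0],
    [0.205, 0.285, 0]
  ],
  "rotation": [
    [0, 0, -0.25],
    [0, 0, -0.5],
    [0, 0, -0.75],
    [0, 0, -1]
  ]
}}

```text
t: 2.4
tool_pos: [0.6164, -0.2355, 0.2314]
ee_rot: [[-0.428, 0.904, -0.0], [0.904, 0.428, -0.0], [-0.0, -0.0, -1.0]]
wrist_force: [0.4, 0.6, -0.1]
opening: 0.0853
grasp_force: 0.0
```

{"fn": "carry_out", "kwargs": {
  "fingers": [1, 1, 1, 1],
  "linear": [
    [0, 0, 0],
    [0, 0, 0],
    [0, 0, 0],
    [0, 0, 0]
  ],
  "rotation": [
    [0, 0, -0.25],
    [0, 0, -0.5],
    [0, 0, -0.75],
    [0, 0, -1]
  ]
}}

```text
t: 2.8
tool_pos: [0.6159, -0.2357, 0.2313]
ee_rot: [[-0.823, 0.569, -0.001], [0.569, 0.823, -0.0], [0.0, -0.0, -1.0]]
wrist_force: [0.2, -0.2, 0.2]
opening: 0.0856
grasp_force: 0.0
```

{"fn": "carry_out", "kwargs": {
  "fingers": [1, 1, 1, 1],
  "linear": [
    [0, 0, 0],
    [0, 0, 0],
    [0, 0, 0],
    [0, 0, 0]
  ],
  "rotation": [
    [0, 0, -0.25],
    [0, 0, -0.437],
    [0, 0, -0.437],
    [0, 0, -0.437]
  ]
}}

```text
t: 3.2
tool_pos: [0.6162, -0.2355, 0.2314]
ee_rot: [[-0.927, 0.374, -0.0], [0.374, 0.927, -0.0], [0.0, -0.0, -1.0]]
wrist_force: [0.4, -0.0, 0.1]
opening: 0.0854
grasp_force: 0.0
```

```bash
cat >> h.py <<'E'
def show(n="wrist"):
    c=calibration(n);p,d=read_camera(n);return c,p,d
def rects(P,specs):
    for x,y,r,z0,z1 in specs:
        Q=P[(np.hypot(P[:,0]-x,P[:,1]-y)<r)&(P[:,2]>z0)&(P[:,2]<z1)]
        if len(Q)<5: print("none");continue
        print(len(Q),[np.round(np.array(a),2).tolist() for a in cv2.minAreaRect((Q[:,:2]*1000).astype(np.float32))],"z",np.round(np.median(Q[:,2]),4), Q[:,:2].mean(0).round(4))
def st():
    s=state();print("t",round(s["t"],2),"tcp",np.round(s["tool_pos"],4),"yaw_y",np.degrees(np.arctan2(s["ee_rot"][1,1],s["ee_rot"][0,1])).round(2),"j",np.round(s["joint_positions"],2),"F",np.round(s["wrist_force"],2),"M",np.round(s["ft_torque"],2),"open",round(s["opening"],4),"grip",round(s["grasp_force"],1));return s
E
python3 - <<'E'
from h import *
st();c,p,d=show();cv2.imwrite("pics/w1.png",p)
P=cloud(c,d,np.ones(d.shape,bool))
rects(P,[(.617,-.2345,.06,.065,.09),(.617,-.2345,.06,.01,.09),(.47,-.073,.06,.02,.034),(.47,-.073,.06,.06,.09)])
E
```

```text
t 3.2 tcp [ 0.6162 -0.2355  0.2314] yaw_y 68.04 j [-0.36  0.39  0.31  1.48 -0.    0.02] F [ 0.42 -0.01  0.1 ] M [-0.01  0.02  0.01] open 0.0854 grip 0.0
1612 [[617.21, -237.04], [25.19, 71.19], 67.38] z 0.0794 [ 0.6154 -0.2365]
1732 [[617.22, -237.06], [25.3, 71.19], 67.52] z 0.0793 [ 0.6133 -0.2356]
1155 [[489.37, -82.77], [48.68, 25.75], 66.83] z 0.029 [ 0.4908 -0.0842]
none
```

View pics/w1.png

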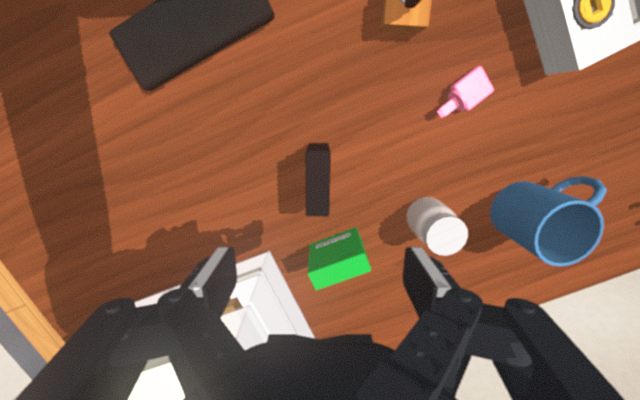

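The wrist view shows the cartridge standing at (318,180) with clear space on both sides. I'll descend and grip it.

{"fn": "carry_out", "kwargs": {
  "fingers": [1, 1, 1, 1, 1, 1, 1, -1, -1, -1],
  "linear": [
    [-0.005, -0.003, 0.2],
    [-0.005, -0.003, 0.4],
    [-0.005, -0.003, 0.6],
    [-0.005, -0.003, 0.8],
    [-0.005, -0.003, 0.9],
    [-0.005, -0.003, 0.955],
    [-0.005, -0.003, 0.955],
    [-0.005, -0.003, 0.955],
    [-0.005, -0.003, 0.955],
    [-0.005, -0.003, 0.955]
  ],
  "rotation": [
    [0, 0, 0],
    [0, 0, 0],
    [0, 0, 0],
    [0, 0, 0],
    [0, 0, 0],
    [0, 0, 0],
    [0, 0, 0],
    [0, 0, 0],
    [0, 0, 0],
    [0, 0, 0]
  ],
  "force": 50
}}

```text
t: 4.25
tool_pos: [0.6183, -0.2362, 0.042]
ee_rot: [[-0.929, 0.371, 0.003], [0.371, 0.929, -0.001], [-0.003, 0.0, -1.0]]
wrist_force: [-0.7, 0.3, 0.6]
opening: 0.044
grasp_force: 0.0
```

{"fn": "carry_out", "kwargs": {
  "fingers": [-1, -1, -1, -1, -1],
  "linear": [
    [0, 0, 0],
    [0, 0, 0],
    [0, 0, 0],
    [0, 0, 0],
    [0, 0, 0]
  ],
  "rotation": [
    [0, 0, 0],
    [0, 0, 0],
    [0, 0, 0],
    [0, 0, 0],
    [0, 0, 0]
  ]
}}

```text
t: 4.75
tool_pos: [0.6178, -0.2361, 0.0413]
ee_rot: [[-0.929, 0.371, 0.001], [0.371, 0.929, -0.001], [-0.002, -0.0, -1.0]]
wrist_force: [-0.8, -0.2, 5.8]
opening: 0.0253
grasp_force: 55.5
```

{"fn": "carry_out", "kwargs": {
  "fingers": [-1, -1, -1, -1, -1, -1],
  "linear": [
    [0, 0, -0.1],
    [0, 0, -0.3],
    [0, 0, -0.55],
    [0, 0, -0.8],
    [0, 0, -1],
    [0, 0, -1]
  ],
  "rotation": [
    [0, 0, 0],
    [0, 0, 0],
    [0, 0, 0],
    [0, 0, 0],
    [0, 0, 0],
    [0, 0, 0]
  ]
}}

```text
t: 5.35
tool_pos: [0.6191, -0.2363, 0.2468]
ee_rot: [[-0.929, 0.37, 0.009], [0.37, 0.929, -0.003], [-0.009, 0.0, -1.0]]
wrist_force: [0.9, -1.0, -2.0]
opening: 0.0256
grasp_force: 54.8
```

{"fn": "carry_out", "kwargs": {
  "fingers": [-1, -1, -1, -1, -1, -1],
  "linear": [
    [0.08, 0.13, 0],
    [0.18, 0.3, 0],
    [0.28, 0.46, 0],
    [0.38, 0.63, 0],
    [0.5, 0.83, 0],
    [0.5, 0.83, 0]
  ],
  "rotation": [
    [0, 0, -0.08],
    [0, 0, -0.18],
    [0, 0, -0.28],
    [0, 0, -0.38],
    [0, 0, -0.46],
    [0, 0, -0.46]
  ]
}}

```text
t: 5.95
tool_pos: [0.5844, -0.0397, 0.2389]
ee_rot: [[-0.991, 0.132, -0.003], [0.132, 0.991, 0.002], [0.003, 0.002, -1.0]]
wrist_force: [-0.1, 0.0, -2.8]
opening: 0.0255
grasp_force: 54.5
```

{"fn": "carry_out", "kwargs": {
  "fingers": [-1, -1, -1, -1, -1, -1],
  "linear": [
    [0.07, 0.2, 0],
    [0.14, 0.4, 0],
    [0.2, 0.6, 0],
    [0.27, 0.78, 0],
    [0.34, 0.935, 0],
    [0.34, 0.935, 0]
  ],
  "rotation": [
    [0, 0, -0.08],
    [0, 0, -0.18],
    [0, 0, -0.28],
    [0, 0, -0.38],
    [0, 0, -0.46],
    [0, 0, -0.46]
  ]
}}

```text
t: 6.55
tool_pos: [0.5431, 0.1531, 0.2387]
ee_rot: [[-0.994, -0.107, -0.003], [-0.107, 0.994, 0.001], [0.003, 0.001, -1.0]]
wrist_force: [0.6, -0.4, -1.9]
opening: 0.0256
grasp_force: 54.6
```

Run:
```python
from h import *
st();c,p,d=show();cv2.imwrite("pics/w2.png",p);np.savez("w2.npz",p=p,d=d,T=c["world_from_camera"])
P=cloud(c,d,np.ones(d.shape,bool))
rects(P,[(.543,.1765,.15,.044,.053),(.551,.095,.03,.0525,.06)])
for o in find_in("lock","wrist")[:2]:print(o)
```

```text
t 6.55 tcp [0.5431 0.1531 0.2387] yaw_y 96.14 j [0.27 0.2  0.07 1.44 0.   0.17] F [ 0.55 -0.44 -1.89] M [-0.03  0.02 -0.03] open 0.0256 grip 54.6
9211 [[544.89, 175.09], [110.95, 224.32], 5.91] z 0.0494 [0.5347 0.1619]
573 [[553.05, 93.52], [43.52, 44.01], 50.69] z 0.0532 [0.5526 0.0934]
{'extent': [268.9, 179.3, 26.3, 31.2], 'score': 0.84}
{'extent': [338.9, 174.8, 197.3, 94.8], 'score': 0.57}
```

View pics/w2.png

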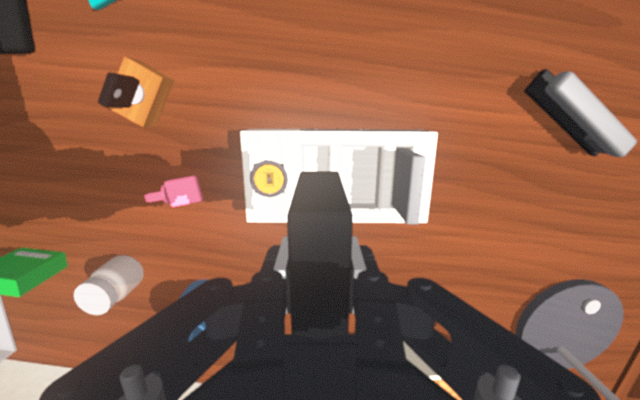

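The dock spans (242–437, 130–223) with the lock at (269,179). The cartridge hangs over its bay at about (318,160) and looks upright. Next I'll measure the cartridge in the tool frame and the bay pocket.

Run:
```python
from h import *
s=st();z=np.load("w2.npz");d=z["d"];c=calibration("wrist");c["world_from_camera"]=z["T"]
P=cloud(c,d,np.ones(d.shape,bool));R=s["ee_rot"]
q=(P-s["tool_pos"])@R
def stat(m,t):
    Q=q[m]*1000;print(t,len(Q),np.round(np.percentile(Q,[2,10,50,90,98],axis=0),1).tolist() if len(Q) else"")
m=(abs(q[:,1])<.03)&(q[:,2]>.005)&(q[:,2]<.06)&(abs(q[:,0])<.06)
stat(m,"cart lower (tool frame mm)")
# front face only
stat(m&(q[:,2]<.035)&(abs(q[:,1])<.008),"front")
# verticality
f=m&(abs(q[:,1])<.008)&(q[:,0]>.03)
print(np.polyfit(q[f,2],q[f,0],1))
a=np.radians(5.9)
X=np.array([np.cos(a),np.sin(a)]);Y=np.array([-np.sin(a),np.cos(a)])
for n,cen in(("wrist",(.5449,.1751)),("top",(.5429,.1774)),("scene",(.5446,.1755))):
    if n!="wrist":
        zz=np.load(n+"0.npz");c=calibration(n);P=cloud(c,zz["d"],np.ones(zz["d"].shape,bool))
    l=np.c_[(P[:,:2]-cen)@X,(P[:,:2]-cen)@Y,P[:,2]]*1000
    for h0,h1 in((30,44),(20,30)):
        f=(abs(l[:,0])<50)&(abs(l[:,1]+27)<22)&(l[:,2]>h0)&(l[:,2]<h1)
        if f.sum()>5:print(n,h0,f.sum(),np.percentile(l[f],[0,5,50,95,100],axis=0).round(1).tolist())
```

```text
t 6.65 tcp [0.5441 0.1502 0.239 ] yaw_y 95.91 j [ 0.27  0.2   0.07  1.44 -0.    0.17] F [-0.18 -1.16 -1.71] M [ 0.04 -0.02  0.02] open 0.0254 grip 54.6
cart lower (tool frame mm) 578 [[35.8, -9.3, 5.3], [36.0, -7.2, 7.6], [36.3, 2.6, 19.7], [36.5, 12.4, 35.7], [36.6, 14.5, 39.0]]
front 329 [[35.9, -7.7, 5.2], [36.1, -6.4, 7.1], [36.3, -0.1, 17.9], [36.5, 6.3, 30.0], [36.6, 7.6, 33.1]]
[0.0024746  0.03621512]
wrist 30 29 [[-37.3, -41.8, 30.4], [-35.7, -41.8, 30.6], [-24.1, -41.7, 34.6], [-9.2, -11.7, 43.6], [-7.5, -11.7, 44.0]]
wrist 20 600 [[-35.7, -41.9, 22.1], [-34.2, -39.8, 23.1], [-20.4, -26.6, 24.3], [-6.4, -13.4, 25.5], [-4.9, -12.1, 29.4]]
top 30 25 [[-28.7, -39.3, 30.3], [-25.8, -36.0, 30.6], [21.1, -12.5, 36.5], [39.1, -12.1, 43.2], [48.5, -8.6, 43.9]]
top 20 344 [[-36.2, -41.2, 20.0], [-32.9, -39.8, 21.2], [1.4, -26.6, 24.5], [35.3, -13.5, 27.6], [39.0, -12.1, 30.0]]
scene 30 50 [[-40.6, -42.6, 30.5], [-40.1, -42.4, 30.8], [-37.7, -39.1, 36.8], [17.6, -16.3, 42.8], [31.0, -13.8, 43.5]]
scene 20 203 [[-41.3, -42.4, 20.6], [-37.7, -41.2, 22.5], [-9.2, -28.8, 25.2], [19.0, -16.7, 28.1], [23.3, -15.2, 29.8]]
```

Run:
```python
from h import *
s=st();c,p,d=show()
P=cloud(c,d,np.ones(d.shape,bool))
rects(P,[(.543,.1765,.15,.044,.053)])
R=s["ee_rot"];q=(P-s["tool_pos"])@R*1000
m=(abs(q[:,1])<30)&(q[:,2]>5)&(q[:,2]<60)&(abs(q[:,0])<60)
print(np.round(np.percentile(q[m],[2,50,98],axis=0),1).tolist())
a=np.radians(5.9);X=np.array([np.cos(a),np.sin(a)]);Y=np.array([-np.sin(a),np.cos(a)])
for cen in((.5446,.1755),):
    l=np.c_[(P[:,:2]-cen)@X,(P[:,:2]-cen)@Y,P[:,2]]*1000
    f=(abs(l[:,0])<50)&(abs(l[:,1]+27)<22)&(l[:,2]>20)&(l[:,2]<44)
    print(f.sum(),np.percentile(l[f],[0,5,50,95,100],axis=0).round(1).tolist())
bay=np.array([.5446,.1755])-.027*Y;print(bay,"tool delta mm",(np.r_[bay,s["tool_pos"][2]]-s["tool_pos"])@R*1000)
```

```text
t 6.65 tcp [0.5441 0.1502 0.239 ] yaw_y 95.91 j [ 0.27  0.2   0.07  1.44 -0.    0.17] F [-0.18 -1.16 -1.71] M [ 0.04 -0.02  0.02] open 0.0254 grip 54.6
9253 [[545.01, 175.32], [111.3, 224.89], 5.93] z 0.0493 [0.5342 0.1627]
[[35.0, -12.2, 5.8], [35.6, -0.2, 20.3], [35.8, 11.7, 38.8]]
623 [[-36.4, -42.2, 21.9], [-33.1, -41.0, 23.1], [-19.3, -27.1, 24.5], [-5.3, -13.3, 26.0], [-3.7, -12.1, 43.7]]
[0.5473754  0.14864302] tool delta mm [-3.14269276 -1.92569879 -0.00439535]
```

{"fn": "carry_out", "kwargs": {
  "fingers": [-1, -1, -1, -1, -1, -1, -1],
  "linear": [
    [-0.016, -0.01, 0.1],
    [-0.016, -0.01, 0.25],
    [-0.016, -0.01, 0.4],
    [-0.016, -0.01, 0.55],
    [-0.016, -0.01, 0.645],
    [-0.016, -0.01, 0.645],
    [-0.016, -0.01, 0.645]
  ],
  "rotation": [
    [0, 0, 0],
    [0, 0, 0],
    [0, 0, 0],
    [0, 0, 0],
    [0, 0, 0],
    [0, 0, 0],
    [0, 0, 0]
  ]
}}

```text
t: 7.4
tool_pos: [0.548, 0.1472, 0.1114]
ee_rot: [[-0.995, -0.1, -0.001], [-0.1, 0.995, -0.0], [0.001, -0.0, -1.0]]
wrist_force: [-0.1, -0.1, -2.3]
opening: 0.0258
grasp_force: 54.4
```

Run:
```python
from h import *
s=st();c,p,d=show()
P=cloud(c,d,np.ones(d.shape,bool))
R=s["ee_rot"];q=(P-s["tool_pos"])@R*1000
m=(abs(q[:,1])<30)&(q[:,2]>5)&(q[:,2]<38)&(abs(q[:,0])<60)
print(np.round(np.percentile(q[m],[2,50,98],axis=0),1).tolist())
m=(q[:,2]>50)&(q[:,2]<66)
print(cv2.minAreaRect(q[m&(abs(q[:,0])<80)&(q[:,1]>-100)&(q[:,1]<130)][:,:2].astype(np.float32)))
m=(q[:,2]>75)&(q[:,2]<95)&(abs(q[:,1])<20)&(abs(q[:,0])<60);print(np.percentile(q[m],[0,3,50,97,100],axis=0).round(1).tolist())
cv2.imwrite("pics/w3.png",p[80:330,180:480])
```

```text
t 7.4 tcp [0.548  0.1472 0.1114] yaw_y 95.74 j [ 0.26  0.23 -0.18  1.16 -0.    0.16] F [-0.1  -0.11 -2.32] M [ 0.06 -0.02 -0.02] open 0.0258 grip 54.4
[[35.0, -12.1, 5.6], [35.6, -0.2, 19.0], [35.9, 11.8, 37.5]]
((0.353118896484375, 23.05323028564453), (213.9313507080078, 111.0095443725586), 89.95840454101562)
[[23.2, -19.8, 75.3], [26.3, -13.7, 81.9], [30.5, 1.3, 86.9], [34.6, 16.3, 88.2], [55.4, 16.4, 94.2]]
```

View pics/w3.png

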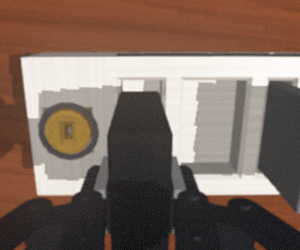

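The crop shows the cartridge hanging just above its bay, between the lock at (68,130) and the wide bay. The remaining 1 mm offset is servo settling. I'll lower it slowly.

{"fn": "carry_out", "kwargs": {
  "fingers": [-1, -1, -1, -1, -1, -1, -1, -1, -1, -1],
  "linear": [
    [0, 0, 0],
    [0, 0, 0.03],
    [0, 0, 0.06],
    [0, 0, 0.09],
    [0, 0, 0.11],
    [0, 0, 0.13],
    [0, 0, 0.15],
    [0, 0, 0.17],
    [0, 0, 0.185],
    [0, 0, 0.2]
  ],
  "rotation": [
    [0, 0, 0],
    [0, 0, 0],
    [0, 0, 0],
    [0, 0, 0],
    [0, 0, 0],
    [0, 0, 0],
    [0, 0, 0],
    [0, 0, 0],
    [0, 0, 0],
    [0, 0, 0]
  ]
}}

```text
t: 8.45
tool_pos: [0.5479, 0.1484, 0.0711]
ee_rot: [[-0.995, -0.102, 0.0], [-0.102, 0.995, 0.0], [-0.0, 0.0, -1.0]]
wrist_force: [0.3, -0.1, -2.9]
opening: 0.0256
grasp_force: 54.4
```

```bash
python3 -c "
from h import *
st()"
```

```text
t 8.45 tcp [0.5479 0.1484 0.0711] yaw_y 95.85 j [ 0.26  0.25 -0.24  1.08  0.    0.16] F [ 0.28 -0.13 -2.91] M [ 0.02  0.01 -0.01] open 0.0256 grip 54.4
```

{"fn": "carry_out", "kwargs": {
  "fingers": [-1, -1, -1, -1, -1, -1],
  "linear": [
    [0, 0, 0.008],
    [0, 0, 0.014],
    [0, 0, 0.02],
    [0, 0, 0.025],
    [0, 0, 0.025],
    [0, 0, 0.025]
  ],
  "rotation": [
    [0, 0, 0],
    [0, 0, 0],
    [0, 0, 0],
    [0, 0, 0],
    [0, 0, 0],
    [0, 0, 0]
  ]
}}

```text
t: 9.05
tool_pos: [0.5479, 0.1484, 0.0664]
ee_rot: [[-0.995, -0.102, 0.0], [-0.102, 0.995, 0.0], [-0.0, 0.0, -1.0]]
wrist_force: [-0.1, 0.1, -2.0]
opening: 0.0254
grasp_force: 54.7
```

{"fn": "carry_out", "kwargs": {
  "fingers": [-1, -1, -1, -1, -1],
  "linear": [
    [0, 0, 0.003],
    [0, 0, 0.006],
    [0, 0, 0.01],
    [0, 0, 0.01],
    [0, 0, 0.01]
  ],
  "rotation": [
    [0, 0, 0],
    [0, 0, 0],
    [0, 0, 0],
    [0, 0, 0],
    [0, 0, 0]
  ]
}}

```text
t: 9.55
tool_pos: [0.5479, 0.1484, 0.0662]
ee_rot: [[-0.995, -0.102, 0.001], [-0.102, 0.995, 0.0], [-0.001, 0.0, -1.0]]
wrist_force: [-4.3, -2.0, 10.6]
opening: 0.0258
grasp_force: 56.3
```

{"fn": "carry_out", "kwargs": {
  "fingers": [0.2, 0.2, 0.2, 0.2, 0.2, 0.2, 0.2, 0.2, 0.2, 0.2],
  "linear": [
    [0, 0, -0.005],
    [0, 0, -0.005],
    [0, 0, -0.005],
    [0, 0, -0.005],
    [0, 0, -0.05],
    [0, 0, -0.15],
    [0, 0, -0.35],
    [0, 0, -0.6],
    [0, 0, -0.8],
    [0, 0, -0.8]
  ],
  "rotation": [
    [0, 0, 0],
    [0, 0, 0],
    [0, 0, 0],
    [0, 0, 0],
    [0, 0, 0],
    [0, 0, 0],
    [0, 0, 0],
    [0, 0, 0],
    [0, 0, 0],
    [0, 0, 0]
  ]
}}

```text
t: 10.55
tool_pos: [0.5502, 0.149, 0.2316]
ee_rot: [[-0.995, -0.102, 0.01], [-0.102, 0.995, 0.003], [-0.01, 0.002, -1.0]]
wrist_force: [0.2, 0.7, 0.3]
opening: 0.0512
grasp_force: 0.0
```

Run:
```python
from h import *
s=st();c,p,d=show();cv2.imwrite("pics/w4.png",p)
P=cloud(c,d,np.ones(d.shape,bool))
rects(P,[(.543,.1765,.15,.044,.053),(.548,.148,.05,.07,.13),(.47,-.073,.06,.02,.034),(.47,-.073,.06,.055,.09),(.553,.094,.03,.0525,.06)])
k=np.array([.470,-.0732,.2]);print((k-s["tool_pos"])@s["ee_rot"])
```

```text
t 10.55 tcp [0.5502 0.149  0.2316] yaw_y 95.85 j [0.26 0.2  0.05 1.41 0.   0.16] F [0.22 0.73 0.29] M [-0.02 -0.05  0.03] open 0.0512 grip 0.0
11064 [[544.59, 175.35], [110.12, 224.92], 5.87] z 0.0493 [0.5393 0.1602]
2006 [[548.19, 148.3], [71.85, 25.92], 6.08] z 0.1043 [0.5449 0.1479]
1862 [[471.39, -74.45], [49.48, 65.53], 66.04] z 0.0294 [ 0.4706 -0.0656]
850 [[471.39, -73.59], [13.31, 36.22], 65.81] z 0.0731 [ 0.4712 -0.0709]
613 [[553.11, 93.79], [42.56, 44.12], 14.45] z 0.0532 [0.5524 0.0939]
[ 0.10277125 -0.21295418  0.03012565]
```

View pics/w4.png

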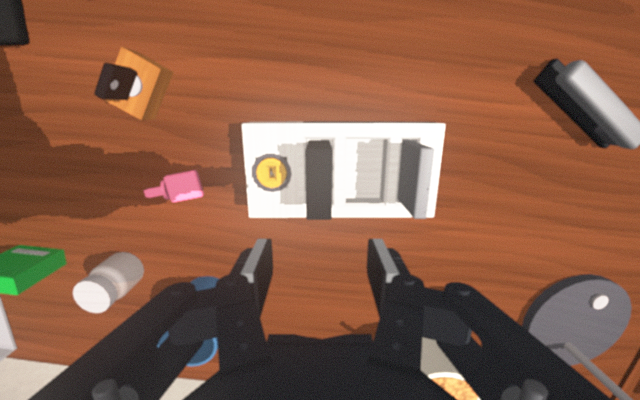

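The cartridge is seated at (318,180), with its top at z≈0.105. Next I'll move over the key.

{"fn": "carry_out", "kwargs": {
  "fingers": [0.2, 0.2, 0.2, 0.2, 0.2, 0.2],
  "linear": [
    [0.1, -0.18, 0],
    [0.2, -0.36, 0],
    [0.3, -0.54, 0],
    [0.4, -0.72, 0],
    [0.5, -0.9, 0],
    [0.5, -0.9, 0]
  ],
  "rotation": [
    [0, 0, 0.1],
    [0, 0, 0.2],
    [0, 0, 0.3],
    [0, 0, 0.4],
    [0, 0, 0.5],
    [0, 0, 0.5]
  ]
}}

```text
t: 11.2
tool_pos: [0.4644, -0.044, 0.2237]
ee_rot: [[-0.986, 0.165, -0.002], [0.165, 0.986, -0.001], [0.002, -0.001, -1.0]]
wrist_force: [0.4, -0.0, 0.4]
opening: 0.0512
grasp_force: 0.0
```

{"fn": "carry_out", "kwargs": {
  "fingers": [0.2, 0.2, 0.2, 0.2, 0.2],
  "linear": [
    [-0.046, -0.158, 0],
    [-0.046, -0.158, 0],
    [-0.046, -0.158, 0],
    [-0.046, -0.158, 0],
    [-0.046, -0.158, 0]
  ],
  "rotation": [
    [0, 0, 0.25],
    [0, 0, 0.493],
    [0, 0, 0.493],
    [0, 0, 0.493],
    [0, 0, 0.493]
  ]
}}

```text
t: 11.7
tool_pos: [0.4707, -0.0729, 0.2239]
ee_rot: [[-0.915, 0.403, -0.001], [0.403, 0.915, 0.0], [0.001, -0.0, -1.0]]
wrist_force: [-0.3, -0.3, -0.5]
opening: 0.0511
grasp_force: 0.0
```

Run:
```python
from h import *
s=st();c,p,d=show();cv2.imwrite("pics/w5.png",p)
P=cloud(c,d,np.ones(d.shape,bool))
rects(P,[(.47,-.073,.06,.02,.034),(.47,-.073,.04,.072,.09),(.47,-.073,.04,.055,.09)])
for k in (.470,-.0732,.2),(.4714,-.0736,.2):print((np.array(k)-s["tool_pos"])@s["ee_rot"]*1000)
q=(P-s["tool_pos"])@s["ee_rot"]*1000
```

```text
t 11.7 tcp [ 0.4707 -0.0729  0.2239] yaw_y 66.25 j [-0.15  0.03 -0.16  1.38  0.    0.26] F [-0.33 -0.25 -0.51] M [-0.02  0.02  0.02] open 0.0511 grip 0.0
1675 [[471.06, -74.44], [47.95, 64.33], 65.75] z 0.0295 [ 0.4679 -0.0731]
373 [[470.53, -74.12], [11.68, 34.76], 65.85] z 0.075 [ 0.4699 -0.074 ]
413 [[470.48, -74.15], [11.79, 34.88], 66.14] z 0.0749 [ 0.4689 -0.0735]
[ 0.49964922 -0.60837322 23.94195901]
[-0.94287086 -0.41054866 23.94083971]
```

View pics/w5.png

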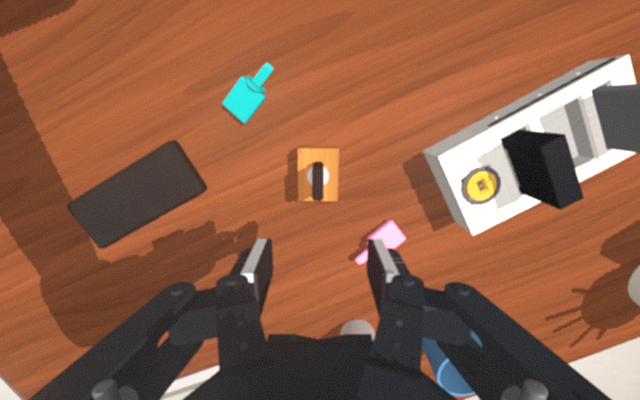

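The key's black head stands at (318,180), aligned with the fingers and centred under the TCP. I'll descend and grip.

{"fn": "carry_out", "kwargs": {
  "fingers": [0.2, 0.2, 0.2, 0.2, 0.2, 0.2, 0.2, 0.2, -1, -1],
  "linear": [
    [0, -0.003, 0.2],
    [0, -0.003, 0.4],
    [0, -0.003, 0.6],
    [0, -0.003, 0.75],
    [0, -0.003, 0.85],
    [0, -0.003, 0.92],
    [0, -0.003, 0.92],
    [0, -0.003, 0.92],
    [0, -0.003, 0.92],
    [0, -0.003, 0.92]
  ],
  "rotation": [
    [0, 0, 0],
    [0, 0, 0],
    [0, 0, 0],
    [0, 0, 0],
    [0, 0, 0],
    [0, 0, 0],
    [0, 0, 0],
    [0, 0, 0],
    [0, 0, 0],
    [0, 0, 0]
  ],
  "force": 90
}}

```text
t: 12.75
tool_pos: [0.4713, -0.0741, 0.0414]
ee_rot: [[-0.914, 0.405, 0.002], [0.405, 0.914, -0.0], [-0.002, 0.0, -1.0]]
wrist_force: [-0.3, 0.7, 0.0]
opening: 0.0229
grasp_force: 0.0
```

{"fn": "carry_out", "kwargs": {
  "fingers": [-1, -1, -1, -1, -1, -1],
  "linear": [
    [0, 0, 0],
    [0, 0, 0],
    [0, 0, 0],
    [0, 0, 0],
    [0, 0, 0],
    [0, 0, 0]
  ],
  "rotation": [
    [0, 0, 0],
    [0, 0, 0],
    [0, 0, 0],
    [0, 0, 0],
    [0, 0, 0],
    [0, 0, 0]
  ]
}}

```text
t: 13.35
tool_pos: [0.4713, -0.0742, 0.0413]
ee_rot: [[-0.914, 0.406, 0.002], [0.406, 0.914, -0.0], [-0.002, 0.001, -1.0]]
wrist_force: [-1.3, -0.0, 5.5]
opening: 0.0106
grasp_force: 87.8
```

{"fn": "carry_out", "kwargs": {
  "fingers": [-1, -1, -1, -1, -1, -1],
  "linear": [
    [0, 0, -0.06],
    [0, 0, -0.15],
    [0, 0, -0.3],
    [0, 0, -0.45],
    [0, 0, -0.6],
    [0, 0, -0.6]
  ],
  "rotation": [
    [0, 0, 0],
    [0, 0, 0],
    [0, 0, 0],
    [0, 0, 0],
    [0, 0, 0],
    [0, 0, 0]
  ]
}}

```text
t: 13.95
tool_pos: [0.4726, -0.0744, 0.1651]
ee_rot: [[-0.914, 0.406, 0.007], [0.406, 0.914, -0.001], [-0.007, 0.002, -1.0]]
wrist_force: [-0.5, 0.3, -0.7]
opening: 0.011
grasp_force: 87.6
```

{"fn": "carry_out", "kwargs": {
  "fingers": [-1, -1, -1, -1, -1, -1, -1, -1, -1],
  "linear": [
    [-0.005, 0.13, 0],
    [-0.01, 0.26, 0],
    [-0.014, 0.4, 0],
    [-0.02, 0.54, 0],
    [-0.024, 0.68, 0],
    [-0.029, 0.82, 0],
    [-0.033, 0.93, 0],
    [-0.033, 0.93, 0],
    [-0.033, 0.93, 0]
  ],
  "rotation": [
    [0, 0, -0.14],
    [0, 0, -0.28],
    [0, 0, -0.42],
    [0, 0, -0.56],
    [0, 0, -0.7],
    [0, 0, -0.85],
    [0, 0, -0.99],
    [0, 0, -0.99],
    [0, 0, -0.99]
  ]
}}

```text
t: 14.85
tool_pos: [0.5516, 0.0933, 0.1597]
ee_rot: [[-0.995, -0.1, -0.001], [-0.1, 0.995, -0.001], [0.002, -0.0, -1.0]]
wrist_force: [0.5, -0.3, -0.0]
opening: 0.0111
grasp_force: 87.7
```

Run:
```python
from h import *
s=st();c,p,d=show();cv2.imwrite("pics/w6.png",cv2.resize(p[100:300,220:420],(600,600),interpolation=cv2.INTER_NEAREST));np.savez("w6.npz",p=p,d=d,T=c["world_from_camera"])
P=cloud(c,d,np.ones(d.shape,bool))
rects(P,[(.543,.1765,.15,.044,.053),(.553,.094,.02,.0522,.06)])
q=(P-s["tool_pos"])@s["ee_rot"]*1000
for z in range(-10,44,4):
    m=(abs(q[:,1])<25)&(abs(q[:,0])<30)&(q[:,2]>z)&(q[:,2]<z+4)
    if m.sum()>3: print(z,m.sum(),q[m].min(0).round(1),q[m].max(0).round(1))
```

```text
t 14.85 tcp [0.5516 0.0933 0.1597] yaw_y 95.76 j [ 0.17  0.2  -0.11  1.26 -0.    0.07] F [ 0.47 -0.34 -0.04] M [-0.02  0.01  0.01] open 0.0111 grip 87.7
13999 [[545.03, 175.39], [110.99, 224.6], 5.74] z 0.0494 [0.5328 0.1588]
926 [[552.32, 94.35], [38.15, 39.06], 4.9] z 0.0531 [0.5523 0.094 ]
-10 206 [  4.9 -18.6 -10. ] [18.4 18.8 -6. ]
-6 115 [  4.8 -17.   -5.9] [18.5 15.  -2.1]
-2 56 [15.7 -5.5 -2. ] [18.3  5.7  1.9]
2 39 [15.3 -5.6  2. ] [18.2  5.8  5.8]
6 145 [  4.3 -11.6   6. ] [17.  11.8  9.7]
10 26 [  2.9 -12.5  10.1] [11.  12.7 12.2]
```

View pics/w6.png

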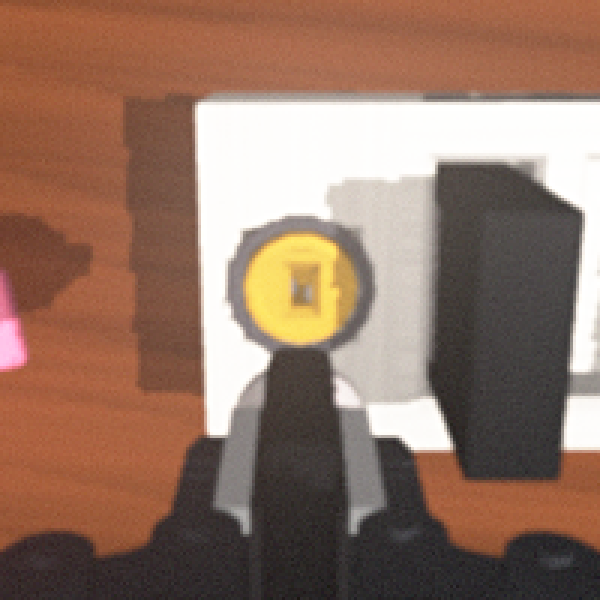

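The crop shows the keyway at (304,287) with its long side along the dock's x. The key is held straight, with the cartridge to its right. I'll compute the keyway centre precisely.

Run:
```python
from h import *
s=st();c,p,d=show()
P=cloud(c,d,np.ones(d.shape,bool));R=s["ee_rot"];t=s["tool_pos"]
rects(P,[(.543,.1765,.15,.044,.053)])
hsv=cv2.cvtColor(p,cv2.COLOR_BGR2HSV)
ye=((hsv[...,0]>15)&(hsv[...,0]<35)&(hsv[...,1]>120)&(hsv[...,2]>70)).astype(np.uint8)
roi=np.zeros_like(ye);roi[150:225,290:350]=1;ye&=roi
n,l,stt,_=cv2.connectedComponentsWithStats(ye);i=1+stt[1:,4].argmax();m=(l==i).astype(np.uint8)
cs,_=cv2.findContours(m,cv2.RETR_CCOMP,cv2.CHAIN_APPROX_NONE)
def tool(u,v,z):
    r,o=pix2ray(c,np.array(u),np.array(v));W=o+r*((z-o[2])/r[...,2])[...,None];return W,(W-t)@R*1000
for k in sorted(cs,key=cv2.contourArea)[-4:]:
    (x,y),wh,a=cv2.minAreaRect(k);mo=cv2.moments(k)
    W,q=tool(k[:,0,0],k[:,0,1],.054)
    (ex,ey),er,_=cv2.minEnclosingCircle(q[:,:2].astype(np.float32))
    print("area",cv2.contourArea(k),"px",(round(x,1),round(y,1)),wh,"tool box",q.min(0).round(1),q.max(0).round(1),"circ",round(ex,2),round(ey,2),round(er,1))
# cylinder edge: yellow vs ring
q=(P-t)@R*1000
m=(abs(q[:,1])<5)&(abs(q[:,0])<30)&(q[:,2]>-10)&(q[:,2]<6);print("head front x",np.percentile(q[m,0],[50,90,97]),"y")
m=(abs(q[:,1])<15)&(abs(q[:,0])<30)&(q[:,2]>-2)&(q[:,2]<6);print("y",np.percentile(q[m,1],[2,98]))
k=np.array([.5530,.0937,t[2]]);print("nominal",(k-t)@R*1000)
```

```text
t 14.9 tcp [0.5515 0.0929 0.1599] yaw_y 95.72 j [ 0.17  0.2  -0.11  1.26 -0.    0.07] F [-0.07  0.06 -0.36] M [-0.04  0.01 -0.06] open 0.011 grip 87.7
13979 [[544.99, 175.67], [111.09, 224.73], 5.95] z 0.0493 [0.5328 0.1587]Traceback (most recent call last):
  File "<stdin>", line 15, in <module>
ValueError: not enough values to unpack (expected 3, got 2)
```

Run:
```python
from h import *
s=st();c,p,d=show()
P=cloud(c,d,np.ones(d.shape,bool));R=s["ee_rot"];t=s["tool_pos"]
hsv=cv2.cvtColor(p,cv2.COLOR_BGR2HSV)
ye=((hsv[...,0]>15)&(hsv[...,0]<35)&(hsv[...,1]>120)&(hsv[...,2]>70)).astype(np.uint8)
roi=np.zeros_like(ye);roi[150:225,290:350]=1;ye&=roi
n,l,stt,_=cv2.connectedComponentsWithStats(ye);i=1+stt[1:,4].argmax();m=(l==i).astype(np.uint8)
cs,_=cv2.findContours(m,cv2.RETR_CCOMP,cv2.CHAIN_APPROX_NONE)
def tool(u,v,z):
    r,o=pix2ray(c,np.array(u),np.array(v));W=o+r*((z-o[2])/r[:,2])[:,None];return W,(W-t)@R*1000
for k in sorted(cs,key=cv2.contourArea)[-3:]:
    if len(k)<4: continue
    W,q=tool(k[:,0,0],k[:,0,1],.054)
    (ex,ey),er=cv2.minEnclosingCircle(q[:,:2].astype(np.float32))
    print("area",cv2.contourArea(k),"px",k[:,0].min(0),k[:,0].max(0),"tool box",q.min(0).round(1),q.max(0).round(1),"circ",round(ex,2),round(ey,2),round(er,1))
q=(P-t)@R*1000
m=(abs(q[:,1])<5)&(abs(q[:,0])<30)&(q[:,2]>-10)&(q[:,2]<6);print("head front x",np.percentile(q[m,0],[50,90,97]),"y")
m=(abs(q[:,1])<15)&(abs(q[:,0])<30)&(q[:,2]>-2)&(q[:,2]<6);print("y",np.percentile(q[m,1],[2,98]))
k=np.array([.5530,.0937,t[2]]);print("nominal",(k-t)@R*1000)
```

```text
t 14.95 tcp [0.5515 0.0926 0.1601] yaw_y 95.69 j [ 0.17  0.2  -0.11  1.26 -0.    0.07] F [-0.17  0.34 -1.02] M [0.03 0.04 0.  ] open 0.0109 grip 87.7
area 55.5 px [316 192] [325 201] tool box [ -6.1  -3.1 106.1] [  2.4   5.  106.1] circ -1.91 1.3 5.0
area 1021.0 px [302 178] [338 214] tool box [-18.6 -15.8 106.1] [ 15.3  16.8 106.1] circ -1.22 1.17 17.4
head front x [17.7986731  18.13857001 18.31577914] y
y [-5.495654    5.67191868]
nominal [-1.62277861  0.92879922 -0.00168926]
```

{"fn": "carry_out", "kwargs": {
  "fingers": [-1, -1, -1, -1, -1, -1, -1],
  "linear": [
    [-0.009, 0.004, 0.06],
    [-0.009, 0.004, 0.14],
    [-0.009, 0.004, 0.22],
    [-0.009, 0.004, 0.29],
    [-0.009, 0.004, 0.31],
    [-0.009, 0.004, 0.31],
    [-0.009, 0.004, 0.31]
  ],
  "rotation": [
    [0, 0, -0.006],
    [0, 0, -0.006],
    [0, 0, -0.006],
    [0, 0, -0.006],
    [0, 0, -0.006],
    [0, 0, -0.006],
    [0, 0, -0.006]
  ]
}}

```text
t: 15.7
tool_pos: [0.5541, 0.0942, 0.0988]
ee_rot: [[-0.995, -0.103, 0.001], [-0.103, 0.995, 0.0], [-0.001, 0.0, -1.0]]
wrist_force: [-0.5, 0.9, 0.2]
opening: 0.0112
grasp_force: 87.7
```

Run:
```python
from h import *
s=st();c,p,d=show();cv2.imwrite("pics/w7.png",cv2.resize(p[120:270,245:395],(600,600),interpolation=cv2.INTER_CUBIC))
P=cloud(c,d,np.ones(d.shape,bool));R=s["ee_rot"];t=s["tool_pos"]
rects(P,[(.543,.1765,.15,.044,.053)])
k=np.array([.5530,.0937,t[2]]);print("nominal",(k-t)@R*1000)
```

```text
t 15.7 tcp [0.5541 0.0942 0.0988] yaw_y 95.93 j [ 0.17  0.23 -0.21  1.13  0.    0.06] F [-0.51  0.92  0.25] M [-0.01 -0.03 -0.01] open 0.0112 grip 87.7
21306 [[545.02, 175.81], [111.35, 225.23], 5.88] z 0.0493 [0.5274 0.1631]
nominal [ 1.10960818e+00 -3.86470530e-01 -8.19767528e-04]
```

View pics/w7.png

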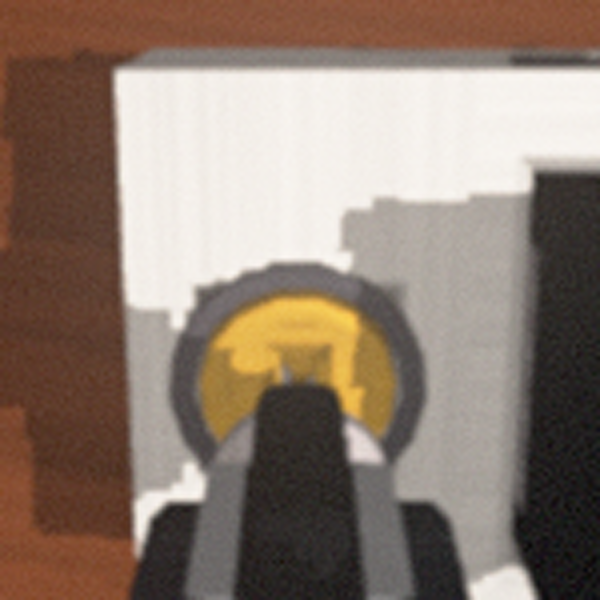

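The crop shows the key's head at (300,400) in line with the keyway (303,365), so the lateral fit looks good. I'll ease it in slowly.

{"fn": "carry_out", "kwargs": {
  "fingers": [-1, -1, -1, -1, -1, -1, -1, -1],
  "linear": [
    [0, 0, 0],
    [0, 0, 0],
    [0, 0, 0.015],
    [0, 0, 0.03],
    [0, 0, 0.04],
    [0, 0, 0.05],
    [0, 0, 0.06],
    [0, 0, 0.06]
  ],
  "rotation": [
    [0, 0, 0],
    [0, 0, 0],
    [0, 0, 0],
    [0, 0, 0],
    [0, 0, 0],
    [0, 0, 0],
    [0, 0, 0],
    [0, 0, 0]
  ]
}}

```text
t: 16.55
tool_pos: [0.5535, 0.0942, 0.0859]
ee_rot: [[-0.995, -0.104, -0.001], [-0.104, 0.995, -0.0], [0.001, -0.0, -1.0]]
wrist_force: [-0.6, 0.8, -1.0]
opening: 0.0108
grasp_force: 87.7
```

{"fn": "carry_out", "kwargs": {
  "fingers": [-1, -1, -1, -1, -1, -1, -1],
  "linear": [
    [0, 0, 0.01],
    [0, 0, 0.02],
    [0, 0, 0.025],
    [0, 0, 0.03],
    [0, 0, 0.035],
    [0, 0, 0.04],
    [0, 0, 0.04]
  ],
  "rotation": [
    [0, 0, 0],
    [0, 0, 0],
    [0, 0, 0],
    [0, 0, 0],
    [0, 0, 0],
    [0, 0, 0],
    [0, 0, 0]
  ]
}}

```text
t: 17.25
tool_pos: [0.5537, 0.0938, 0.0783]
ee_rot: [[-0.995, -0.103, 0.0], [-0.103, 0.995, -0.001], [0.0, -0.001, -1.0]]
wrist_force: [-0.7, -2.9, 0.7]
opening: 0.0105
grasp_force: 87.9
```

{"fn": "carry_out", "kwargs": {
  "fingers": [-1, -1, -1, -1, -1, -1, -1, -1],
  "linear": [
    [0, 0.001, 0.005],
    [0, 0.001, 0.01],
    [0, 0.001, 0.01],
    [0, 0.001, 0.015],
    [0, 0.001, 0.015],
    [0, 0.001, 0.02],
    [0, 0.001, 0.02],
    [0, 0.001, 0.02]
  ],
  "rotation": [
    [0, 0, 0.1],
    [0, 0, 0.18],
    [0, 0, -0.1],
    [0, 0, -0.18],
    [0, 0, 0.1],
    [0, 0, 0.18],
    [0, 0, -0.1],
    [0, 0, 0]
  ]
}}

```text
t: 18.05
tool_pos: [0.5537, 0.0935, 0.0747]
ee_rot: [[-0.994, -0.105, 0.0], [-0.105, 0.994, -0.002], [-0.0, -0.002, -1.0]]
wrist_force: [-1.1, -4.6, 1.5]
opening: 0.0107
grasp_force: 88.2
```

{"fn": "carry_out", "kwargs": {
  "fingers": [-1, -1, -1, -1, -1, -1, -1, -1],
  "linear": [
    [0, -0.003, 0.005],
    [0, -0.003, 0.01],
    [0, -0.003, 0.01],
    [0, -0.003, 0.015],
    [0, -0.003, 0.015],
    [0, -0.003, 0.02],
    [0, -0.003, 0.02],
    [0, -0.003, 0.02]
  ],
  "rotation": [
    [0, 0, 0.1],
    [0, 0, 0.18],
    [0, 0, -0.1],
    [0, 0, -0.18],
    [0, 0, 0.1],
    [0, 0, 0.18],
    [0, 0, -0.1],
    [0, 0, 0]
  ]
}}

```text
t: 18.85
tool_pos: [0.5537, 0.0936, 0.0714]
ee_rot: [[-0.994, -0.106, 0.001], [-0.106, 0.994, -0.0], [-0.001, -0.0, -1.0]]
wrist_force: [-4.0, -3.0, 8.0]
opening: 0.0109
grasp_force: 89.0
```

{"fn": "carry_out", "kwargs": {
  "fingers": [-1, -1, -1, -1, -1, -1, -1, -1],
  "linear": [
    [0.001, -0.001, 0.005],
    [0.001, -0.001, 0.01],
    [0.001, -0.001, 0.01],
    [0.001, -0.001, 0.015],
    [0.001, -0.001, 0.015],
    [0.001, -0.001, 0.02],
    [0.001, -0.001, 0.02],
    [0.001, -0.001, 0.02]
  ],
  "rotation": [
    [0, 0, 0.1],
    [0, 0, 0.18],
    [0, 0, -0.1],
    [0, 0, -0.18],
    [0, 0, 0.1],
    [0, 0, 0.18],
    [0, 0, -0.1],
    [0, 0, 0]
  ]
}}

```text
t: 19.65
tool_pos: [0.5537, 0.0939, 0.0671]
ee_rot: [[-0.994, -0.106, 0.001], [-0.106, 0.994, 0.001], [-0.001, 0.001, -1.0]]
wrist_force: [-1.4, -2.0, 4.0]
opening: 0.0108
grasp_force: 88.6
```

{"fn": "carry_out", "kwargs": {
  "fingers": [-1, -1, -1, -1, -1, -1, -1],
  "linear": [
    [0, 0, 0.005],
    [0, 0, 0.008],
    [0, 0, 0.01],
    [0, 0, 0.012],
    [0, 0, 0.014],
    [0, 0, 0.014],
    [0, 0, 0.014]
  ],
  "rotation": [
    [0, 0, 0.1],
    [0, 0, 0.18],
    [0, 0, -0.1],
    [0, 0, -0.18],
    [0, 0, 0],
    [0, 0, 0],
    [0, 0, 0]
  ]
}}

```text
t: 20.35
tool_pos: [0.5539, 0.0938, 0.0652]
ee_rot: [[-0.995, -0.103, 0.002], [-0.103, 0.995, 0.001], [-0.002, 0.001, -1.0]]
wrist_force: [-5.0, -1.6, 10.5]
opening: 0.011
grasp_force: 89.6
```

Run:
```python
from h import *
s=st();c,p,d=show();P=cloud(c,d,np.ones(d.shape,bool))
q=(P-s["tool_pos"])@s["ee_rot"]*1000
m=(abs(q[:,1])<13)&(q[:,0]>0)&(q[:,0]<30)&(q[:,2]>4)&(q[:,2]<12)
for a in range(4,13):
    k=m&(q[:,2]>=a)&(q[:,2]<a+1);print(a,k.sum(),q[k].max(0).round(1) if k.any() else"")
```

```text
t 20.35 tcp [0.5539 0.0938 0.0652] yaw_y 95.93 j [ 0.17  0.24 -0.27  1.06  0.    0.06] F [-4.95 -1.59 10.52] M [-0.33  0.98 -0.02] open 0.011 grip 89.6
4 4 [17.8  0.4  4.7]
5 1 [17.3  4.2  5.4]
6 12 [10.2  9.9  7. ]
7 73 [11.3 11.8  8. ]
8 49 [11.4 11.3  8.9]
9 13 [10.7 11.2  9.9]
10 43 [20.  12.9 11. ]
11 213 [23.4 12.9 12. ]
12 0
```

{"fn": "carry_out", "kwargs": {
  "fingers": [-1, -1, -1, -1, -1, -1],
  "linear": [
    [0.002, 0, 0.004],
    [0.002, 0, 0.007],
    [0.002, 0, 0.007],
    [0.002, 0, 0.007],
    [0.002, 0, 0.007],
    [0.002, 0, 0.007]
  ],
  "rotation": [
    [0, 0, 0.15],
    [0, 0, -0.1],
    [0, 0, -0.15],
    [0, 0, 0.1],
    [0, 0, 0],
    [0, 0, 0]
  ]
}}

```text
t: 21.0
tool_pos: [0.5539, 0.0937, 0.0651]
ee_rot: [[-0.995, -0.105, 0.003], [-0.105, 0.995, 0.001], [-0.003, 0.0, -1.0]]
wrist_force: [-5.6, -3.3, 18.0]
opening: 0.0109
grasp_force: 90.9
```

{"fn": "carry_out", "kwargs": {
  "fingers": [-1, -1, -1, -1, -1, -1, -1, -1],
  "linear": [
    [0.002, 0, 0],
    [0.002, 0, 0],
    [0.002, 0, 0],
    [0.002, 0, 0],
    [0.002, 0, 0],
    [0.002, 0, 0],
    [0.002, 0, 0],
    [0.002, 0, 0]
  ],
  "rotation": [
    [0, 0, 0.15],
    [0, 0, 0.3],
    [0, 0, 0.45],
    [0, 0, 0.6],
    [0, 0, 0.75],
    [0, 0, 0.9],
    [0, 0, 1],
    [0, 0, 1]
  ]
}}

```text
t: 21.8
tool_pos: [0.5536, 0.093, 0.0651]
ee_rot: [[-0.913, 0.409, 0.003], [0.409, 0.913, -0.001], [-0.003, 0.001, -1.0]]
wrist_force: [-5.8, -5.6, 19.2]
opening: 0.0108
grasp_force: 90.8
```

```bash
python3 -c "
from h import *
st()"
```

```text
t 21.8 tcp [0.5536 0.093  0.0651] yaw_y 65.85 j [ 0.17  0.24 -0.27  1.06 -0.    0.59] F [-5.79 -5.56 19.15] M [-1.    1.33  0.02] open 0.0108 grip 90.8
```

{"fn": "carry_out", "kwargs": {
  "fingers": [-1, -1, -1, -1, -1, -1, -1, -1],
  "linear": [
    [0.001, -0.002, 0],
    [0.001, -0.002, 0],
    [0.001, -0.002, 0],
    [0.001, -0.002, 0],
    [0.001, -0.002, 0],
    [0.001, -0.002, 0],
    [0.001, -0.002, 0],
    [0.001, -0.002, 0]
  ],
  "rotation": [
    [0, 0, 0.15],
    [0, 0, 0.3],
    [0, 0, 0.45],
    [0, 0, 0.6],
    [0, 0, 0.75],
    [0, 0, 0.9],
    [0, 0, 1],
    [0, 0, 1]
  ]
}}

```text
t: 22.6
tool_pos: [0.5533, 0.0925, 0.0651]
ee_rot: [[-0.586, 0.811, 0.003], [0.811, 0.586, -0.001], [-0.003, 0.002, -1.0]]
wrist_force: [-6.6, -6.0, 19.9]
opening: 0.0109
grasp_force: 90.8
```

{"fn": "carry_out", "kwargs": {
  "fingers": [-1, -1, -1, -1, -1, -1, -1, -1],
  "linear": [
    [0, 0, 0],
    [0, 0, 0],
    [0, 0, 0],
    [0, 0, 0],
    [0, 0, 0],
    [0, 0, 0],
    [0, 0, 0],
    [0, 0, 0]
  ],
  "rotation": [
    [0, 0, 0.15],
    [0, 0, 0.3],
    [0, 0, 0.45],
    [0, 0, 0.6],
    [0, 0, 0.75],
    [0, 0, 0.9],
    [0, 0, 1],
    [0, 0, 1]
  ]
}}

```text
t: 23.4
tool_pos: [0.5526, 0.0922, 0.0651]
ee_rot: [[-0.102, 0.995, 0.002], [0.995, 0.102, -0.002], [-0.002, 0.002, -1.0]]
wrist_force: [-8.6, -6.9, 21.6]
opening: 0.011
grasp_force: 91.1
```

Run:
```python
from h import *
s=st();c,p,d=show("top");c2,p2,d2=show("wrist")
P=cloud(c,d,np.ones(d.shape,bool));rects(P,[(.548,.148,.045,.095,.11)])
a=cv2.resize(p[180:260,220:330],(550,400),interpolation=cv2.INTER_CUBIC)
b=cv2.resize(p2[100:300,200:325],(250,400),interpolation=cv2.INTER_CUBIC)
cv2.imwrite("pics/end.png",np.hstack([a,b]))
```

```text
t 23.4 tcp [0.5526 0.0922 0.0651] yaw_y 5.85 j [ 0.17  0.24 -0.27  1.06 -0.    1.64] F [-8.61 -6.95 21.59] M [-1.57  1.83  0.02] open 0.011 grip 91.1
none
```

View pics/end.png

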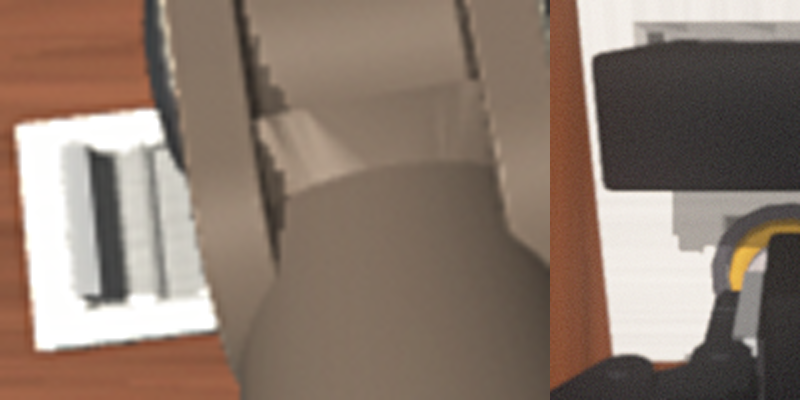

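The end crop shows the gripper over the lock turned by 90°, with the cartridge still standing in its bay. I'll check the heights once before handing in.

Run:
```python
from h import *
s=st();c,p,d=show();P=cloud(c,d,np.ones(d.shape,bool))
rects(P,[(.548,.148,.045,.095,.12),(.548,.148,.045,.085,.12)])
for n in("scene",):
    c,p,d=show(n);P=cloud(c,d,np.ones(d.shape,bool));rects(P,[(.548,.148,.035,.095,.112)])
q=(cloud(c2:=calibration("wrist"),read_camera("wrist")[1],np.ones((400,640),bool))-s["tool_pos"])@s["ee_rot"]*1000
m=(abs(q[:,1])<13)&(q[:,0]>0)&(q[:,0]<30)
for a in range(0,14,2):
    k=m&(q[:,2]>=a)&(q[:,2]<a+2);print(a,k.sum(),q[k].min(0).round(1),q[k].max(0).round(1)) if k.any() else 0
```

```text
t 23.5 tcp [0.5526 0.0922 0.065 ] yaw_y 5.91 j [ 0.17  0.24 -0.27  1.06 -0.    1.63] F [-8.79 -6.48 21.31] M [-1.59  1.83  0.1 ] open 0.0109 grip 91.1
14749 [[550.04, 132.4], [72.58, 58.35], 5.82] z 0.1043 [0.5484 0.1464]
15250 [[550.04, 132.4], [72.58, 58.35], 5.82] z 0.1042 [0.5485 0.1461]
237 [[547.91, 148.61], [69.75, 26.19], 5.55] z 0.1049 [0.5494 0.1492]
0 29 [16.6 -4.1  0.2] [19.6  7.1  2. ]
2 25 [16.6 -4.2  2. ] [19.6  7.2  3.9]
4 16 [17.7 -3.7  4.1] [19.2  6.7  5.6]
6 61 [ 6.3 -9.5  6.3] [11.7 12.6  8. ]
8 81 [  5.3 -10.9   8. ] [12.8 12.7 10. ]
10 280 [  0.9 -12.9  10. ] [24.2 12.8 12. ]
12 483 [  1.8 -13.   12. ] [27.1 12.8 14. ]
```

```bash
python3 -c "
from rig import *
print(sign_off())"
```

```text
the job is handed in; nothing more can be done
None
```

I handed the job in at about 23.6 s of the 61 s allowed: the cartridge is seated upright in its own bay and released, and the key is fully home, turned 90° clockwise and still gripped; the verdict was not shown.

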